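# Mount a die block on the badge press

## Task

Mount the loose die block on the empty station of the badge press: with its foot end raised, hook its wide lip under the steel rail, then rock it down gently until the sprung catch clicks over its narrow foot. It must end fully home, flat on the station plate and square to the rail, with the catch sprung back; do not force it, and leave the other things on the bench alone.

Things in the scene. Friction and masses are not known exactly. Their poses are not given: they have to be found in the camera images.
- die: The loose die block, 0.2-0.4 kg, flat on the bench. Origin: centre of the underside of its grey base plate, 68 (x) x 50 (y) x 12 mm; z up, x from lip to foot. On the plate a bare aluminium grip block 40 (x) x 34 (y) mm, centred at x = +6, z = 12 to 42 mm (take it across y), topped by a round steel anvil, 33 mm across, up to z = 52 mm.
- die_lip (a point): Middle of the lower edge of the free end of the die's wide lip: die frame (-48, 0, 0) mm, axes as the die's. The lip lies along the underside on the plate's -x end: 14 mm long, 44 wide, 5 thick.
- die_foot (a point): Middle of the lower edge of the free end of the die's narrow foot: die frame (44, 0, 0) mm, axes as the die's. The foot lies along the underside on the plate's +x end: 10 mm long, 24 wide, 6 thick.
- press: Red badge press, fixed. Origin on the bench under the empty station's centre. Steel bed 18 mm thick, from -85 to 85 mm in x and -65 to 335 mm in y; the station's grey floor plate (130 x 78 mm) stands 2 to 16 mm proud of it. A second die stands at y = 215; column and head from y = 185 mm on, 270 mm high, lever above. Over 18 N between die and press is too much.
- station (a point): Nominal centre of the empty station, on its floor plate's top face, axes as the press's: a die that is home has its origin and axes about here. CAUTION: floor plate, rail and catch are one unit, shimmed and clamped in slots: it lies anywhere up to 10 mm to +x or -x and up to 7 mm above or below the nominal places given here (no reading shows this). Find floor and web by feel.
- rail (a point): Nominal foot of the steel rail's web at mid length: station frame (-49, 0, 0) mm. The rail is 70 mm long in y. Its web stands on the -x side of this point; a flange 4 mm thick juts 7 mm from the web towards +x, underside 9.5 mm above the floor plate. The lip goes under it until it meets the web, tilted at most 0.4 rad (foot end up).
- nose (a point): Nominal nose tip of the sprung catch: station frame (40, 0, 8) mm. Catch 34 mm wide in y. Underside of the nose 8 mm above the floor plate; above it a lead-in of 60 degrees slopes up towards +x to 19 mm; 6.5 mm behind the tip stands the catch's face. The foot slides down the lead-in, then the nose snaps over it.
- catch (a joint): Travel of the sprung catch in m: 0 = sprung in, at most 0.008 pushed back to +x. Spring 1.25 N at rest plus 0.25 N per mm. It rises 3 to 6 mm as the foot is pressed down the lead-in and drops to about 0 with the click. The foot needs roughly 2 to 10 N downwards.
- spare_die: Bystander: loose round aluminium die, 60 mm diameter, 34 mm high, origin under its centre.
- jar: Bystander: loose white jar with steel cap, 60 mm diameter, 75 mm high, origin under its centre.
- shells: Bystander: loose stack of steel badge shells, 58 mm diameter, 31 mm high, origin under its centre.

How it is judged:
On the way:
1. the die's lip is down at the rail of the station while its foot end is still raised (z of die_lip in the frame of station between -0.009 and 0.012 m and x of die_lip in the frame of station between -0.066 and -0.029 m and angle between die's own z axis and vertical above 0.08 rad), for 0.1 s.
At the end, for the whole second after the job is handed in: Die flat on the station's floor plate (within 9 mm of nominal height, tilt under 0.04 rad), lip to the rail, square within 0.08 rad, within 8 mm of the middle along the rail and 13 mm of the nominal place across it, catch within 1.5 mm of rest over its foot, at rest (z of die in the frame of station between -0.009 and 0.009 m and x of die in the frame of station between -0.013 and 0.013 m and y of die in the frame of station between -0.008 and 0.008 m and x of die_lip in the frame of station below -0.025 m and angle between die's own z axis and vertical below 0.04 rad and angle between the x axis of die and the x axis of station, either way round below 0.08 rad and value of joint catch below 0.0015 m and linear speed of die below 0.01 m/s); the robot touches nothing.
It fails at once if the die is pressed against the press with more than 18 N (contact force between die and press above 18 N).
It fails at once if a bystander is moved more than 15 mm (distance of any of spare_die, jar, shells from where it was at the start of the episode above 0.015 m).
It also fails if it takes over 64 s, if anything falls off the work surface, if the arm or the gripper's body presses on something with over 40 N, if the wrist force passes 120 N, or if a joint passes its speed limit or range.

## Robot

A 6-joint arm with a two-finger parallel gripper is mounted at the origin on the work surface. World frame = base frame: x ahead of the robot, y to its left, z up, the work surface at z = 0. Lengths are in m, angles in rad, forces in N, time in s.
With the tool pointing down it reaches from about 0.35 to 0.925 m from the base axis. Payload 6.4 kg.
Tool frame: the origin (TCP) lies at the very end of the fingers, on their centre line; the grasp point (between the pads) lies 19 mm behind it; z points along the fingers, y is the line along which they close (so a half turn about z gives the same grasp; the last joint's range is limited). The gripper opens to 94 mm and grips with 3 to 60 N. Pads are 16 mm wide; open, the fingers measure 119 mm over their backs; the gripper's body (75 mm by 177 mm) begins 78 mm behind the grasp point.
Start: joints at [1.123, 0.245, 1.558, -0, 1.339, -0.174], TCP at [0.176, 0.626, 0.205] pointing down, gripper open.
Joint ranges: [-3.13, 3.13], [-1.02, 2.26], [0.13, 2.54], [-0.95, 4.09], [0.21, 2.88], [-2.74, 2.74]. Speed limits (rad/s): [2.57, 2.57, 3.14, 3.14, 3.14, 3.14].

## Interface

Orientations are given as [roll, pitch, yaw] about the fixed x, y, z axes, in that order (R = Rz(yaw) Ry(pitch) Rx(roll)).
In Python, from cell import env gives the robot as it stands. Calls block until the motion is done:
- env.move_ptp(position, orientation): joint-space move of the TCP to a pose.
- env.line_to(position, feed=0.15, rot=None, stop_force=None): straight line of the TCP; rot=None keeps the orientation; feed is the mean speed in m/s. With stop_force (N) it stops when the force on the tool has changed by that much, and returns True; else False.
- env.movej(angles): joint-space move.
- env.command_gripper(opening, newtons=None): opening from 0.0 (shut) to 1.0 (fully open); newtons is the grip in N (None keeps the last); returns when the fingers have stopped.
- env.hold(seconds).
- env.inverse_kinematics(position, orientation): joint angles nearest the present ones, or None.
- env.get_state(): the state.
- env.capture(name): name is "side" or "top"; returns a dict with "image" (384x512x3 uint8, blue, green, red), "fov_y" (degrees; the focal length in pixels is half the picture's height over the tangent of half this angle, whatever the lens; pixels are square), "cx", "cy" (the principal point, pixels), "camera_from_world" (4x4, takes a point from world to camera coordinates). Camera axes: x right, y up, looking along -z (the intrinsics and any distortion apply to the point x, -y, -z); pixel columns grow to the right and rows downward; lengths in m; the calibration is good to about 2 mm. A picture is of the moment at which its call begins. There is no depth.
A pose or a line that the arm cannot do raises env.IKError and nothing moves.
- env.close_job(): hands the job in; it is judged then, once.
The state is a dict: "clock": time; "joints": joint angles; "joint_velocities": joint speeds; "joint_torque": joint torques, N m; "position": TCP position; "tcp_rot": TCP orientation; "contact_force": force on the tool from outside, world axes, zero at the start; "torque": the same for the moment, N m; "width": opening from 0.0 (shut) to 1.0 (fully open); "gripper_force": force on a finger pad.
Only numpy, scipy, OpenCV 4.12 (cv2) and the standard library are available. Lean on these libraries where they do the work, as an engineer would, in place of code of your own. Each camera call takes 0.05 s, during which the arm holds its last target. There are 200 camera calls.

## Working session

There is one attempt and no reset: what is moved stays moved. The work goes in short steps, each a Python script; the robot and the scene stay as the last script left them, time stands still between calls to the robot, and variables do not carry over. Pictures are saved under pics/ and viewed, at most 10 in all, crops included, and the job is handed in when it is done.

```bash
ls; mkdir -p pics
python3 - <<'E'
from cell import env
import cv2, numpy as np
for n in ("side","top"):
    c=env.capture(n); cv2.imwrite(f"pics/{n}0.png",c["image"])
    print(n,{k:(np.round(v,4).tolist() if not isinstance(v,(int,float)) else v) for k,v in c.items() if k!="image"})
    np.save(f"pics/{n}.npy",np.array([c["fov_y"],c["cx"],c["cy"]]+list(np.ravel(c["camera_from_world"]))))
print(env.get_state())
a=cv2.imread("pics/side0.png");b=cv2.imread("pics/top0.png")
E
```

```text
pics
side {'fov_y': 52.00652206681539, 'cx': 261.1280294321238, 'cy': 188.10459549932463, 'camera_from_world': [[0.8373, -0.5465, 0.013, -0.5598], [0.3617, 0.5717, 0.7365, -0.1601], [-0.41, -0.612, 0.6764, -0.7533], [0.0, 0.0, 0.0, 1.0]]}
top {'fov_y': 48.38711420208991, 'cx': 257.92028854062073, 'cy': 193.76519532374405, 'camera_from_world': [[-0.0208, -0.9998, 0.007, -0.1146], [0.9884, -0.0195, 0.1507, -0.5989], [-0.1505, 0.0101, 0.9886, -0.7982], [0.0, 0.0, 0.0, 1.0]]}
{'clock': 0.1, 'joints': array([ 1.12291309e+00,  2.45716937e-01,  1.55884285e+00, -1.87452066e-05,
        1.33867498e+00, -1.74143692e-01]), 'joint_velocities': array([ 0.00145328, -0.00077098, -0.00204412, -0.00042321, -0.00049661,
       -0.00196315]), 'joint_torque': array([ 1.19463828e-03, -4.16913486e+01, -3.15526092e+01,  6.87228329e-02,
        3.09347513e-02, -6.16569673e-05]), 'position': array([0.17551764, 0.62532077, 0.20449948]), 'tcp_rot': array([-3.13997221e+00, -2.66561965e-04,  2.86785722e+00]), 'contact_force': array([ 0.20167905, -0.0966054 ,  0.9579141 ]), 'torque': array([-0.00767756, -0.01700651, -0.02906616]), 'gripper_force': 0.0, 'width': 1.0001243640066155}
```

View pics/side0.png

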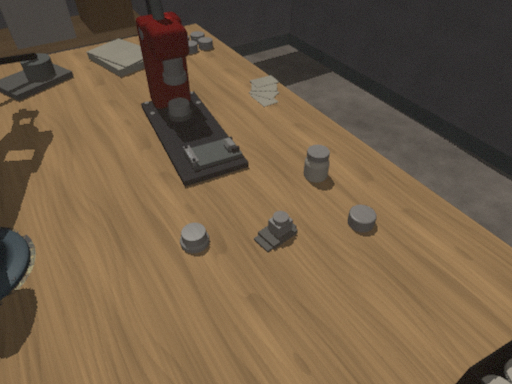

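View pics/top0.png

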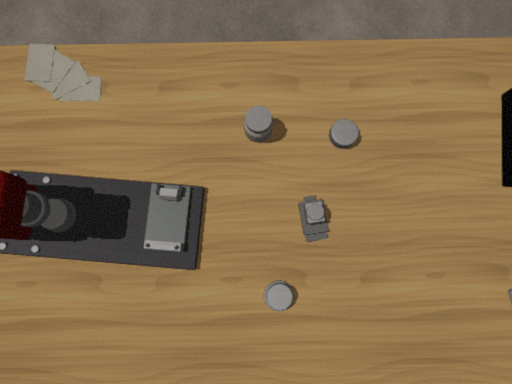

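The side view shows the die at about (277,231) and the press station at about (213,153). In the top view the die is at (314,217), with its lip at the bottom and foot at the top. The station is at (168,218), with the catch at the top (+x) and the rail at the bottom. I'll enlarge all four.

Run:
```python
import cv2, numpy as np
a=cv2.imread("pics/side0.png");b=cv2.imread("pics/top0.png")
def crop(im,u,v): return cv2.convertScaleAbs(cv2.resize(im[v:v+75,u:u+100],(400,300),interpolation=cv2.INTER_CUBIC),alpha=1.6)
# origins: top die (265,182), top press (125,180) ; side die (228,192), side press (163,120)
cv2.imwrite("pics/crops.png",np.vstack([np.hstack([crop(b,265,182),crop(b,120,180)]),np.hstack([crop(a,228,192),crop(a,163,115)])]))
```

```text
(no output)
```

View pics/crops.png

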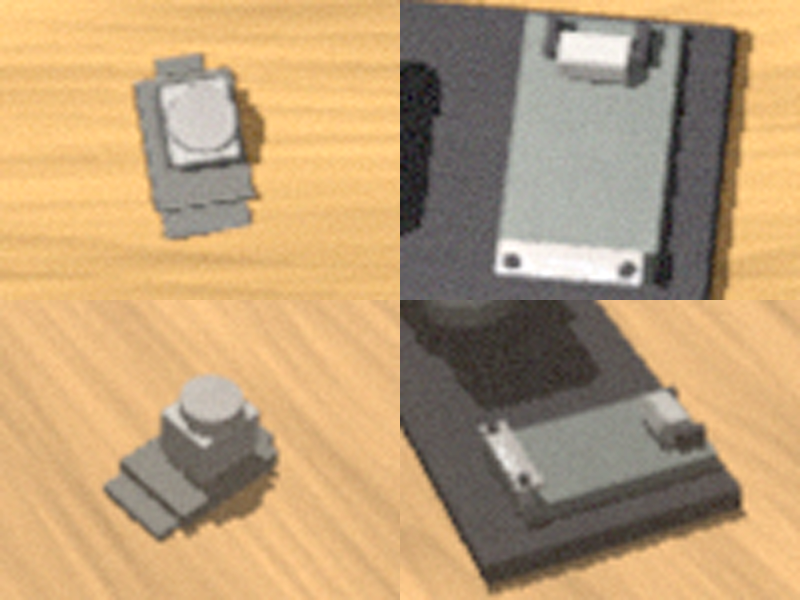

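```bash
cat > h.py <<'E'
import numpy as np
from scipy.optimize import least_squares
from scipy.spatial.transform import Rotation as R
C={}
for n in("side","top"):
    a=np.load(f"pics/{n}.npy"); C[n]=(192/np.tan(np.radians(a[0]/2)),a[1],a[2],a[3:].reshape(4,4))
def proj(n,P):
    f,cx,cy,T=C[n]; p=np.atleast_2d(P)@T[:3,:3].T+T[:3,3]
    return np.c_[cx+f*p[:,0]/-p[:,2],cy-f*p[:,1]/-p[:,2]]
def Rz(y): return R.from_euler('z',y).as_matrix()
E
python3 - <<'E'
from h import *
for n in C: print(n, -C[n][3][:3,:3].T@C[n][3][:3,3], C[n][0])
mm=1e-3
O={'td':('top',265,182),'tp':('top',120-100,180),'sd':('side',228,192-75),'sp':('side',163-100,115-75)}
def obs(l): return [(O[k][0],np.array([u/4+O[k][1]-.375,v/4+O[k][2]-.375]),np.array(P)*mm) for k,u,v,P in l]
die=obs([('td',202,115,(6,0,52)),('td',160,88,(26,17,42)),('td',233,75,(26,-17,42)),('td',243,158,(-14,-17,42)),('td',168,168,(-14,17,42)),
('td',133,85,(34,25,12)),('td',157,210,(-34,25,12)),('td',258,197,(-34,-25,12)),('td',167,238,(-48,22,2)),('td',252,222,(-48,-22,2)),('td',157,62,(44,12,6)),('td',203,54,(44,-12,6)),
('sd',212,393,(6,0,52)),('sd',105,485,(-48,22,5)),('sd',163,538,(-48,-22,1)),('sd',123,462,(-34,25,12))])
bed=obs([('tp',735,28,(85,-65,18)),('tp',704,350,(-85,-65,18)),('sp',487,560,(-85,-65,18)),('sp',740,490,(85,-65,18))])
st=obs([('tp',500,240,(-42,35,13.5)),('tp',645,253,(-42,-35,13.5)),('sp',498,420,(-42,35,13.5)),('sp',543,484,(-42,-35,13.5)),
('tp',527,13,(65,39,0)),('tp',685,27,(65,-39,0)),('sp',715,455,(65,-39,0)),('sp',540,503,(-65,-39,0)),('sp',670,393,(65,39,0))])
def res(o,x,y,a,d=(0,0,0)): return np.array([proj(n,Rz(a)@(P+d)+[x,y,0])[0]-q for n,q,P in o])
s=least_squares(lambda p:res(die,*p).ravel(),[.55,-.2,0],loss='soft_l1'); print('die',s.x.round(4)); print(res(die,*s.x).round(1).tolist())
f=lambda p:np.r_[res(bed,*p[:3]),res(st,*p[:3],d=(p[3],0,p[4]))].ravel()
s=least_squares(f,[.55,.1,0,0,.027],loss='soft_l1'); print('press',s.x.round(4)); print(f(s.x).reshape(-1,2).round(1).tolist())
E
```

```text
side [ 0.21777801 -0.67539737  0.6347416 ] 393.6014785796284
top [ 0.46941114 -0.11823705  0.88006243] 427.3478929720439
die [ 0.5531 -0.2395  0.1468]
[[0.6, 0.7], [0.0, -0.5], [-1.3, -0.0], [-0.0, -0.9], [1.8, -0.6], [0.6, -1.0], [0.6, 0.5], [-0.4, -0.3], [0.3, 0.3], [0.1, 0.7], [-0.4, -0.6], [-0.5, -0.5], [-0.1, 0.7], [-0.5, -0.1], [-0.8, 0.5], [-0.9, -0.8]]
press [ 0.543   0.0567 -0.1075  0.0102  0.0274]
[[0.6, -1.4], [-0.7, 2.1], [-0.6, 1.2], [1.3, -1.1], [0.6, -2.1], [0.1, -2.3], [2.9, -0.3], [1.4, -0.8], [0.3, 1.8], [-0.8, 1.7], [-0.5, -0.0], [-5.8, 2.4], [-1.6, -0.7]]
```

Run:
```python
import cv2, numpy as np
a=cv2.imread("pics/side0.png");b=cv2.imread("pics/top0.png")
f=lambda im,u,v:cv2.convertScaleAbs(cv2.resize(im[v:v+100,u:u+80],(400,500),interpolation=cv2.INTER_CUBIC),alpha=2,beta=20)
cv2.imwrite("pics/crops2.png",np.hstack([f(b,135,175),f(a,170,100)]))
```

```text
(no output)
```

View pics/crops2.png

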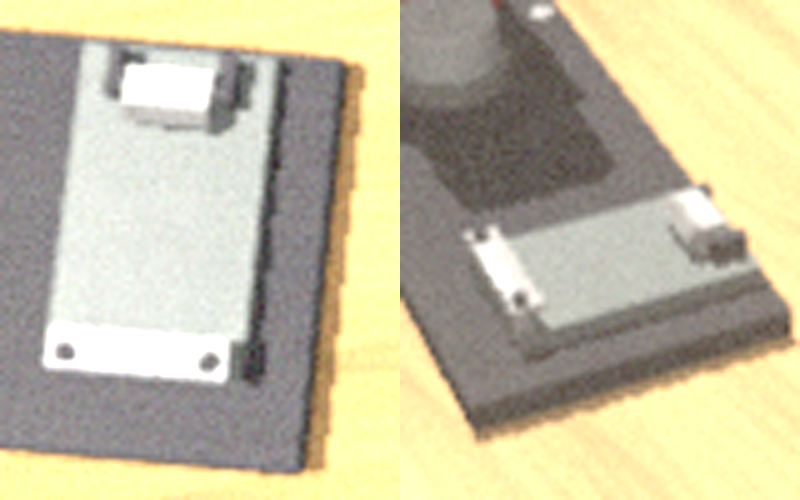

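Run:
```python
from h import *
mm=1e-3
O={'t':('top',135,175),'s':('side',170-80,100)}
def obs(l): return [(O[k][0],np.array([u/5+O[k][1]-.4,v/5+O[k][2]-.4]),np.array(P)*mm) for k,u,v,P in l]
bed=obs([('t',341,65,(85,-65,18)),('t',298,468,(-85,-65,18)),('s',470,405,(-85,-65,18)),('s',790,312,(85,-65,18)),('s',480,435,(-85,-65,0)),('s',790,340,(85,-65,0))])
st=obs([('t',52,325,(-42,35,13.5)),('t',236,342,(-42,-35,13.5)),('s',490,228,(-42,35,13.5)),('s',545,300,(-42,-35,13.5)),
('t',83,42,(65,39,0)),('t',280,60,(65,-39,0)),('s',758,260,(65,-39,0)),('s',700,190,(65,39,0))])
def res(o,x,y,a,d=(0,0,0)): return np.array([proj(n,Rz(a)@(P+d)+[x,y,0])[0]-q for n,q,P in o])
f=lambda p:np.r_[res(bed,*p[:3]),res(st,*p[:3],d=(p[3],0,p[4]))].ravel()
s=least_squares(f,[.55,.1,-.1,0,.027],loss='soft_l1'); print('press',s.x.round(4)); print(f(s.x).reshape(-1,2).round(1).tolist())
g=lambda p:res(bed,*p).ravel()
s=least_squares(g,[.55,.1,-.1],loss='soft_l1'); print('bed only',s.x.round(4)); print(g(s.x).reshape(-1,2).round(1).tolist())
for n in C:
  g=lambda p:res([o for o in bed if o[0]==n],*p).ravel()
  s=least_squares(g,[.55,.1,-.1],loss='soft_l1'); print(n,s.x.round(4), g(s.x).reshape(-1,2).round(1).tolist())
```

```text
press [ 0.5412  0.0568 -0.1065  0.0107  0.0284]
[[1.1, -1.6], [0.7, 1.9], [-0.5, 0.5], [0.7, -0.8], [-1.5, 0.1], [0.7, -0.8], [0.1, -1.4], [-1.0, -1.7], [1.9, -1.0], [0.6, 0.1], [0.3, 2.3], [-0.7, 2.0], [-0.8, 1.6], [-1.5, -0.6]]
bed only [ 0.5415  0.0579 -0.1045]
[[0.5, -1.8], [0.2, 1.8], [-0.5, 0.2], [0.5, -1.1], [-1.6, -0.1], [0.6, -1.2]]
side [ 0.5415  0.0561 -0.1117] [[-0.4, 0.5], [0.9, -0.6], [-1.5, 0.2], [0.9, -0.6]]
top [ 0.5419  0.0586 -0.1036] [[0.1, -2.0], [-0.1, 1.6]]
```

Run:
```python
from cell import env
import numpy as np
pi=np.pi
s=env.get_state(); th=np.arctan2(s['position'][1],s['position'][0])
P=lambda r,t,z:[r*np.cos(t),r*np.sin(t),z]
env.line_to(P(.40,th,.33),feed=.3); print(env.get_state()['clock'])
env.move_ptp(P(.40,th,.33),[pi,0,th]); print(env.get_state()['clock'],env.get_state()['joints'].round(2))
env.move_ptp(P(.40,-.41,.33),[pi,0,-.41]); print(env.get_state()['clock'],env.get_state()['joints'].round(2))
a=.1468; d=np.array([.5531,-.2395])+.010*np.array([np.cos(a),np.sin(a)])
env.move_ptp([*d,.12],[pi,0,a]); print(env.get_state()['clock'],env.get_state()['joints'].round(2))
print(env.line_to([*d,.016],feed=.08,stop_force=6)); s=env.get_state();print(s['clock'],s['position'],s['contact_force'])
env.command_gripper(0,50); s=env.get_state(); print(s['clock'],s['width']*94,s['gripper_force'],s['contact_force'])
env.line_to([*d,.10],feed=.1); s=env.get_state(); print(s['clock'],s['width']*94,s['gripper_force'],s['contact_force'],s['torque'])
```

```text
1.1833
2.5833 [ 1.01 -0.46  1.99 -0.    1.62  1.28]
4.7417 [-0.69 -0.46  1.99  0.    1.62  1.29]
5.8833 [-0.58  0.24  1.72 -0.    1.17  0.84]
False
7.3333 [ 0.56347035 -0.23832307  0.01667228] [0.45597691 0.21602255 0.5908651 ]
8.2833 33.65998234625483 49.951815605163574 [-0.16133459  0.84736706  0.55169058]
9.275 33.52565807876723 49.95143115520477 [-0.35925709 -0.12391782 -2.54106847] [0.00149006 0.05622704 0.02722885]
```

```bash
cat >> h.py <<'E'
from cell import env
import cv2
G=np.array([.010,0,.0167])      # TCP in die frame
LIP=np.array([-.048,0,0])
PX,PY,PA=.5415,.0575,-.1065; FZ=.027
def tcp(lip,t,a=PA,dy=0):
    "TCP pose that puts die_lip at lip=(x,z) in nominal station frame, tilt t"
    D=Rz(a)@R.from_euler('y',-t).as_matrix()
    w=Rz(PA)@np.array([lip[0],dy,lip[1]])+[PX,PY,FZ]
    return w+D@(G-LIP),[np.pi,-t,a]
def lipst(t=None):
    "present lip in station frame, from the TCP pose"
    s=env.get_state(); r,p,y=s['tcp_rot']; D=R.from_euler('xyz',[r,p,y]).as_matrix()@np.diag([1,-1,-1])
    return Rz(PA).T@(s['position']+D@(LIP-G)-[PX,PY,FZ]), s
def show(m=''):
    l,s=lipst(); print(m,round(s['clock'],2),'lip mm',(l*1e3).round(1),'tilt',round(-s['tcp_rot'][1],3),'F',(Rz(PA).T@s['contact_force']).round(1),'M',(Rz(PA).T@s['torque']).round(2),'w',round(s['width']*94,1))
E
python3 - <<'E'
from h import *
p,o=tcp((-.025,.10),.25); env.move_ptp(p,o); show()
p,o=tcp((-.025,.027),.25); env.line_to(p,feed=.15); env.hold(.2); show()
b=env.capture('top')['image'];a=env.capture('side')['image']
cv2.imwrite('pics/t1.png',b);cv2.imwrite('pics/s1.png',a)
f=lambda im,u,v:cv2.convertScaleAbs(cv2.resize(im[v:v+100,u:u+80],(400,500),interpolation=cv2.INTER_CUBIC),alpha=2,beta=20)
cv2.imwrite("pics/crops3.png",np.hstack([f(b,135,185),f(a,180,90)]))
E
```

```text
10.42 lip mm [-24.9  -0.7  99.7] tilt 0.249 F [ 0.6 -0.5 -4.2] M [ 0.01  0.39 -0.  ] w 33.5
 11.25 lip mm [-23.8  -0.1  28.4] tilt 0.253 F [-0.1 -0.1 -3.1] M [-0.05  0.38  0.04] w 33.6
```

View pics/crops3.png

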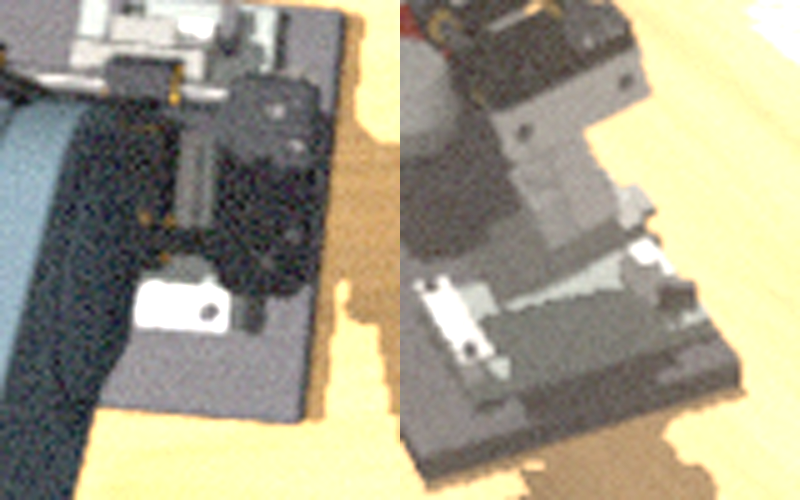

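Side view: the die's lip end, at about (500,303), hangs just +x of the white rail (440–490, 275–345), roughly centred along it. Next I'll feel for the floor, then the web.

Run:
```python
from h import *
p,o=tcp((-.025,.027),.30); env.line_to(p,feed=.1,rot=o)
p,o=tcp((-.025,.012),.30); env.line_to(p,feed=.05); env.hold(.2); show('pre')
p,o=tcp((-.025,-.010),.30); print(env.line_to(p,feed=.012,stop_force=2.0)); show('floor'); env.hold(.2); show('floor')
```

```text
pre 12.25 lip mm [-24.7   0.   12.3] tilt 0.3 F [-0.4 -0.2 -3.9] M [-0.04  0.44  0.  ] w 33.8
True
floor 13.28 lip mm [-24.9  -0.    0.6] tilt 0.3 F [ 0.6 -0.3  4. ] M [-0.02  0.19 -0.04] w 33.8
floor 13.47 lip mm [-25.    0.    0.5] tilt 0.3 F [1.5 0.2 5.5] M [ 0.01 -0.11  0.02] w 33.9
```

Run:
```python
from h import *
p,o=tcp((-.025,.0025),.30); env.line_to(p,feed=.03); env.hold(.2); show('up')
p,o=tcp((-.060,.0025),.30); print(env.line_to(p,feed=.012,stop_force=2.0)); show('web'); env.hold(.2); show('web')
```

```text
up 13.95 lip mm [-26.1  -0.    1.8] tilt 0.294 F [ 0.3 -0.  -2.1] M [-0.06  0.45 -0.  ] w 33.7
True
web 15.38 lip mm [-39.2   0.    2.6] tilt 0.299 F [ 2.9 -0.1 -0.7] M [ 0.01 -0.31  0.04] w 33.8
web 15.57 lip mm [-39.3  -0.    2.3] tilt 0.298 F [ 5.1  0.5 -0.9] M [ 0.08 -0.74  0.07] w 33.3
```

Run:
```python
from h import *
X=-.0385
p,o=tcp((X,.002),.30); env.line_to(p,feed=.02); env.hold(.2); show('off')
p,o=tcp((X,.0018),.17); env.line_to(p,feed=.03,rot=o); env.hold(.2); show('.17')
for t in (.145,.12,.10,.08,.065):
    p,o=tcp((X,.0015),t); st=env.line_to(p,feed=.008,rot=o,stop_force=9); show(f'{t} {st}')
    if st: break
```

```text
off 16.06 lip mm [-39.2  -0.    1.9] tilt 0.293 F [ 1.6  0.1 -2.1] M [-0.05 -0.05 -0.  ] w 33.6
.17 16.68 lip mm [-39.6   0.1   1.4] tilt 0.169 F [ 1.3 -0.6 -2.4] M [-0.04  0.25  0.03] w 34.0
0.145 False 17.05 lip mm [-38.5   0.1   1.6] tilt 0.145 F [-0.8  0.3 -0.6] M [0.04 0.42 0.05] w 33.6
0.12 False 17.39 lip mm [-38.1   0.    1.7] tilt 0.12 F [-1.1  0.2  1.2] M [0.13 0.32 0.07] w 33.8
0.1 False 17.69 lip mm [-38.3   0.    1.5] tilt 0.1 F [-2.4 -0.   1.9] M [0.11 0.47 0.  ] w 33.2
0.08 False 17.99 lip mm [-39.   -0.1   0.9] tilt 0.078 F [-1.7 -0.4 -2. ] M [ 0.05  0.65 -0.03] w 33.5
0.065 False 18.26 lip mm [-39.  -0.   1.] tilt 0.064 F [-2.5  0.9 -3.4] M [0.   0.67 0.02] w 33.5
```

Run:
```python
from h import *
X=-.0385
for t in (.05,.035,.02,.01,0.):
    p,o=tcp((X,.0013),t); st=env.line_to(p,feed=.008,rot=o,stop_force=8); show(f'{t} {st}')
    if st: break
env.hold(.3); show('end')
cv2.imwrite('pics/s2.png',env.capture('side')['image'])
```

```text
0.05 False 18.54 lip mm [-38.6   0.    1.2] tilt 0.049 F [-1.9  0.8 -2.7] M [0.07 0.65 0.02] w 33.7
0.035 False 18.81 lip mm [-38.7  -0.    1. ] tilt 0.034 F [-2.4 -0.5 -4. ] M [ 0.05  0.64 -0.02] w 33.3
0.02 False 19.07 lip mm [-38.3   0.    1.3] tilt 0.02 F [-1.7  0.  -2.7] M [0.01 0.57 0.01] w 33.6
0.01 False 19.32 lip mm [-37.4  -0.1   1.7] tilt 0.012 F [ 0.3 -0.1 -3.5] M [-0.02  0.15 -0.03] w 33.5
0.0 False 19.57 lip mm [-38.1  -0.    1.4] tilt 0.001 F [ 0.1 -0.2 -3.2] M [-0.    0.05 -0.04] w 33.8
end 19.88 lip mm [-38.5  -0.    1.3] tilt 0.0 F [ 0.   0.4 -2. ] M [ 0.    0.08 -0.01] w 33.7
```

Run:
```python
from h import *
p,o=tcp((-.0387,-.004),0.); print(env.line_to(p,feed=.006,rot=o,stop_force=3.5)); show('down'); env.hold(.3); show('held')
env.command_gripper(0.6,50); show('open')
s=env.get_state(); q=s['position']; env.line_to([q[0],q[1],q[2]+.13],feed=.12); show('up')
q=env.get_state()['position']
env.line_to([q[0]-.08,q[1]-.16,.25],feed=.25); env.hold(.2)
b=env.capture('top')['image'];a=env.capture('side')['image']
f=lambda im,u,v:cv2.convertScaleAbs(cv2.resize(im[v:v+100,u:u+80],(400,500),interpolation=cv2.INTER_CUBIC),alpha=2,beta=20)
cv2.imwrite("pics/crops4.png",np.hstack([f(b,135,175),f(a,170,95)]))
```

```text
True
down 20.28 lip mm [-38.4   0.    0.8] tilt 0.0 F [-0.4 -0.6  5.9] M [ 0.02  0.16 -0.01] w 33.5
held 20.58 lip mm [-38.4   0.    0.8] tilt 0.0 F [0.3 0.1 5.6] M [ 0.04  0.16 -0.02] w 33.4
open 21.14 lip mm [-40.1   0.   -0.7] tilt -0.003 F [ 0.3  1.  -0.6] M [0.02 0.17 0.02] w 56.0
up 22.38 lip mm [-40.8  -0.  128.3] tilt -0.005 F [ 0.2 -0.3  0.2] M [-0.02  0.18  0.01] w 56.8
```

View pics/crops4.png

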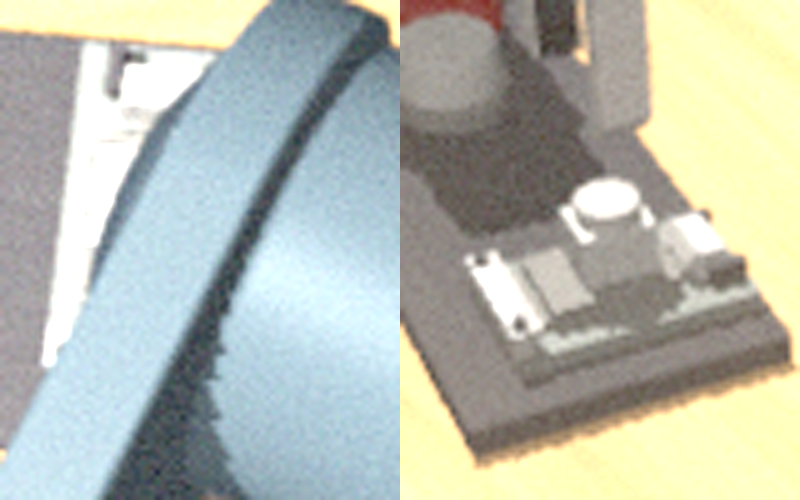

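The side view shows the die flat on the station, with its lip under the rail at about (520,295) and its foot at the catch, about (670,250). The arm blocks the top view, so I'll move it away and compare with the first picture.

Run:
```python
from h import *
s=env.get_state(); q=s['position']
env.move_ptp([.40,-.30,.30],[np.pi,0,-.3]); env.hold(.2); show()
b=env.capture('top')['image'];a=env.capture('side')['image']; b0=cv2.imread('pics/top0.png');a0=cv2.imread('pics/side0.png')
f=lambda im,u,v:cv2.convertScaleAbs(cv2.resize(im[v:v+60,u:u+80],(400,300),interpolation=cv2.INTER_CUBIC),alpha=1.3)
cv2.imwrite("pics/crops5.png",np.vstack([np.hstack([f(x,135,190-8),f(y,175,120)]) for x,y in((b,a),(b0,a0))]))
```

```text
24.68 lip mm [-159.2 -358.2  255.9] tilt -0.001 F [-0.2 -0.5 -0. ] M [ 0.03  0.17 -0.03] w 56.2
```

View pics/crops5.png

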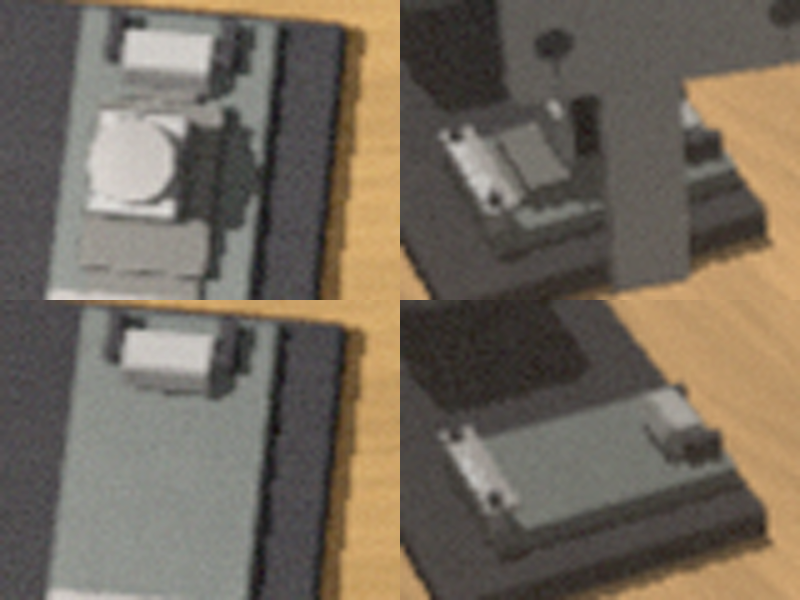

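The catch's white top sits at (125–213, 30–72), the same pixels as before, so it has sprung back. The die is flat and parallel to the rail, about 3 mm or less off centre. Everything meets the requirements, so I'll hand in.

```bash
python3 -c "
from cell import env
print(env.close_job())"
```

```text
the job is handed in; nothing more can be done
None
```

I mounted the die on the empty station and handed the job in at about 25 s; the call returned no verdict. By force readings and camera, the lip is under the rail, the die is flat and square within about 3 mm of centre, the catch is sprung back over the foot, and the robot is clear.

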